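Open the yellow-lidded specimen case

ROBOT

A 6-joint arm with a two-finger parallel gripper is mounted at the origin on the work surface. World frame = base frame: x ahead of the robot, y to its left, z up, the work surface at z = 0. Lengths are in m, angles in degrees, forces in N, time in s.
With the tool pointing down it reaches from about 0.325 to 0.85 m from the base axis. Payload 15.5 kg.
Tool frame: the origin (TCP) lies midway between the tips of the shut fingers; the grasp point (between the pads) lies 19 mm behind it; y points along the fingers, x is the direction in which the jaws open and shut, and the axes are right-handed (so a half turn about y gives the same grasp; the last joint's range is limited). The gripper opens to 91 mm and grips with 3 to 60 N. Pads are 32 mm wide; open, the fingers measure 118 mm over their backs; the gripper's body (76 mm by 178 mm) begins 60 mm behind the grasp point.
Start: joints at [-70.445, 28.281, 77.091, -0, 74.628, -5.472], TCP at [0.264, -0.566, 0.189] pointing down, gripper open.
Joint ranges: [-166.48, 166.48], [-47.26, 123.95], [12.59, 153.08], [-70.14, 250.14], [6.76, 159.57], [-176.63, 176.63]. Speed limits (degrees/s): [108.29, 108.29, 147.25, 172.46, 172.46, 172.46].

INTERFACE

Orientations are given as a 3x3 rotation matrix whose columns are the frame's x, y, z axes.
In Python, from bench import ctrl gives the robot as it stands. The module is installed in compiled form; this text tells all that it offers. Calls block until the motion is done:
- ctrl.goto(position, orientation): joint-space move of the TCP to a pose.
- ctrl.move_l(position, vel=0.15, ori=None, contact_N=None): straight line of the TCP; ori=None keeps the orientation; vel is the mean speed in m/s. With contact_N (N) it stops when the force on the tool has changed by that much, and returns True; else False.
- ctrl.movej(angles): joint-space move.
- ctrl.command_gripper(opening): opening from 0.0 (shut) to 1.0 (fully open); the grip force is fixed at half the most; returns when the fingers have stopped.
- ctrl.sleep(seconds).
- ctrl.ik(position, orientation): joint angles nearest the present ones, or None.
- ctrl.read_camera(name): name is "scene" or "top" or "wrist"; returns the picture (420x560x3 uint8, blue, green, red); there is no depth.
- ctrl.camera_params(name): a dict with "fx", "fy", "cx", "cy" (pixels), "pose" (4x4, takes a point from camera to world coordinates); the wrist camera has in their place "T_tool_cam" (4x4, takes a point from camera to tool coordinates, whose origin is the TCP and whose axes are the tool frame's). Camera axes: x right, y up, looking along -z (the intrinsics and any distortion apply to the point x, -y, -z); pixel columns grow to the right and rows downward; lengths in m; the calibration is good to about 2 mm. A picture is of the moment at which its call begins: read the wrist's pose just before it. camera_params takes no time and is no camera call.
A pose or a line that the arm cannot do raises ctrl.MotionError and nothing moves.
- ctrl.sign_off(): hands the job in, once; it reports no verdict.
Readings, each from a call of its own:
- ctrl.current_t(): time.
- ctrl.current_q(): joint angles.
- ctrl.current_dq(): joint speeds.
- ctrl.current_effort(): joint torques, N m.
- ctrl.current_tool_pos(): TCP position.
- ctrl.current_eef_rot(): TCP orientation.
- ctrl.current_contact_force(): force on the tool from outside, world axes, zero at the start.
- ctrl.current_wrist_torque(): the same for the moment, N m.
- ctrl.current_grip_width(): opening from 0.0 (shut) to 1.0 (fully open).
Only numpy, scipy, OpenCV 4.12 (cv2) and the standard library are available. Lean on these libraries where they do the work, as an engineer would, in place of code of your own. Each camera call takes 0.05 s, during which the arm holds its last target.

TASK

Open the black specimen case that has the yellow lid: first flip both steel clips at the ends of the lid fully outward while the lid stays in place, then lift the lid off by its handle and set it down gently, right way up, in the middle of the green mat. Leave the clips flipped open and the lid released.

Things in the scene. Friction and masses are not known exactly. Their poses are not given: they have to be found in the camera images.
- lid: Loose yellow lid, about 250 g, plate 170 (x) x 110 (y) mm, lying on a fixed black case 50 mm high (a twin case has a grey lid). Origin: centre of its underside, 44 mm above the table when shut; z up, x away from the robot within 20 deg. Plate 6 to 14 mm above the origin (6 mm plug below it). Central black handle bar along x: 60 long, 14 wide, 36 to 50 mm above the origin, air below it.
- clip_far (a joint): Steel clip, 30 mm wide, over the yellow lid's +x end. Its flat tab leans outward; inner face from x=87 mm, 19 mm above the lid's origin, to x=99 mm, 44 mm above. Hinged on the case at x=80 mm, 18 mm below that origin. Push the tab outward (+x), about 3 N. Rad: 0 shut, 1.3 fully open (about level, reaches x=142 mm). Over-centre spring: past 0.45 it snaps open and stays.
- clip_near (a joint): The same steel clip mirrored, at the yellow lid's -x end (the robot's side): push its tab toward the lid's -x. Rad: 0 shut, 1.3 fully open; snaps over at 0.45.
- mat: Flat green mat fixed to the desk, 210 (x) x 180 (y) x 6 mm; origin: centre of its underside, on the table.
There are look-alikes about, which are no part of the job. Leave any pink look-alike of the part that bears clip_far alone. Several things have the shape of the lid; the one meant has the colours described above.

How it is judged:
By the outcome, as a careful person would: the job done as asked, in the order asked, and still so for the second after the job is handed in, with the robot touching nothing.
It also fails if it takes over 56 s, if anything falls off the work surface, if the arm or the gripper's body presses on something with over 40 N, if the wrist force passes 120 N, or if a joint passes its speed limit or range.

## Working session

There is one attempt and no reset: what is moved stays moved. The work goes in short steps, each a Python script; the robot and the scene stay as the last script left them, time stands still between calls to the robot, and variables do not carry over. Pictures are saved under pics/ and viewed, and the job is handed in when it is done.

```bash
mkdir -p pics
python3 - <<'E'
from bench import ctrl
import cv2,numpy as np
for n in("scene","top","wrist"):
    im=ctrl.read_camera(n);cv2.imwrite(f"pics/{n}0.png",im)
    p=ctrl.camera_params(n);print(n,{k:(np.round(v,4).tolist() if hasattr(v,'__len__') and not isinstance(v,str) else v) for k,v in p.items()})
print(ctrl.current_t(),ctrl.current_tool_pos(),ctrl.current_eef_rot())
E
```

```text
scene {'fx': 402.108610077512, 'fy': 402.108610077512, 'cx': 278.0706884366035, 'cy': 208.38155981074533, 'pose': [[-0.8619, -0.4256, 0.2756, 0.6909], [0.5069, -0.7116, 0.4866, 0.3766], [-0.011, 0.5591, 0.8291, 0.7962], [0.0, 0.0, 0.0, 1.0]]}
top {'fx': 544.2709238661752, 'fy': 544.2709238661752, 'cx': 277.6983972180319, 'cy': 198.71358289628185, 'pose': [[-0.0146, 0.9924, -0.1221, 0.2516], [-0.9997, -0.0121, 0.0216, -0.0418], [0.02, 0.1224, 0.9923, 1.6596], [0.0, 0.0, 0.0, 1.0]]}
wrist {'fx': 289.4990358816171, 'fy': 289.4990358816171, 'cx': 279.90561765456584, 'cy': 204.19654329415968, 'T_tool_cam': [[1.0, -0.0003, 0.0005, -0.0002], [0.0006, 0.2522, -0.9677, -0.1952], [0.0002, 0.9677, 0.2522, 0.0699], [0.0, 0.0, 0.0, 1.0]]}
0.15 [ 0.26431417 -0.56601738  0.18850398] [[ 4.23043318e-01 -2.94006972e-04  9.06109411e-01]
 [-9.06109010e-01  8.57592136e-04  4.23043409e-01]
 [-9.01450018e-04 -9.99999589e-01  9.63962559e-05]]
```

View pics/top0.png

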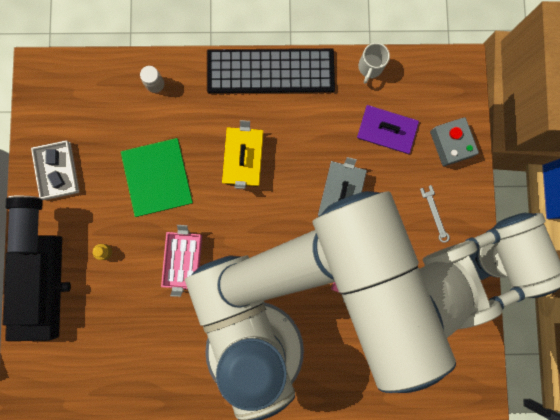

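View pics/scene0.png

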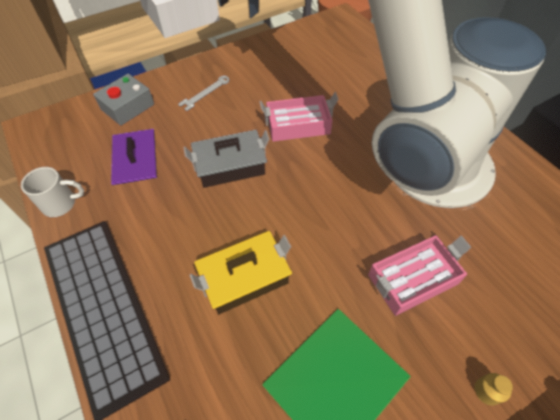

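```bash
cat > h.py <<'E'
from bench import ctrl
import cv2,numpy as np
def ray(p,uv,pose=None):
    T=np.array(p["pose"]) if pose is None else pose
    d=np.array([(uv[0]-p["cx"])/p["fx"],-(uv[1]-p["cy"])/p["fy"],-1])
    return T[:3,3],T[:3,:3]@d
def onz(p,uv,z,pose=None):
    o,d=ray(p,uv,pose);return o+d*(z-o[2])/d[2]
def wristpose(p):
    T=np.eye(4);T[:3,:3]=ctrl.current_eef_rot();T[:3,3]=ctrl.current_tool_pos()
    return T@np.array(p["T_tool_cam"])
def rect(im,lo,hi,p,z,pose=None):
    m=cv2.inRange(cv2.cvtColor(im,cv2.COLOR_BGR2HSV),lo,hi)
    c=max(cv2.findContours(m,0,1)[0],key=cv2.contourArea)
    q=np.array([onz(p,x,z,pose)[:2] for x in c[:,0].astype(float)])
    r=cv2.minAreaRect((q*1000).astype(np.float32))
    return c,r
YL=((22,150,90),(32,255,255));GR=((50,120,50),(75,255,255))
E
python3 - <<'E'
from h import *
for n in("top","scene"):
    im=cv2.imread(f"pics/{n}0.png");p=ctrl.camera_params(n)
    for nm,c,z in(("lid",YL,.058),("mat",GR,.006)):
        k,r=rect(im,*c,p,z);print(n,nm,r,cv2.boundingRect(k))
im=cv2.imread("pics/top0.png");a=cv2.resize(im[110:210,190:290],(400,400),interpolation=cv2.INTER_CUBIC)
im=cv2.imread("pics/scene0.png");b=cv2.resize(im[220:320,180:305],(500,400),interpolation=cv2.INTER_CUBIC)
cv2.imwrite("pics/crop0.png",cv2.resize(np.hstack([a,b]),(800,356)))
E
```

```text
top lid ((578.2991333007812, 26.85702133178711), (111.42120361328125, 171.7628936767578), 85.17987060546875) (222, 127, 41, 59)
top mat ((527.4166870117188, 293.8572692871094), (209.47161865234375, 179.07589721679688), 13.084113121032715) (121, 138, 71, 79)
scene lid ((580.29833984375, 30.415328979492188), (113.6343994140625, 169.05322265625), 84.8659896850586) (195, 232, 96, 76)
scene mat ((529.5120849609375, 295.4937438964844), (207.32742309570312, 177.82521057128906), 13.043642044067383) (263, 310, 147, 110)
```

View pics/crop0.png

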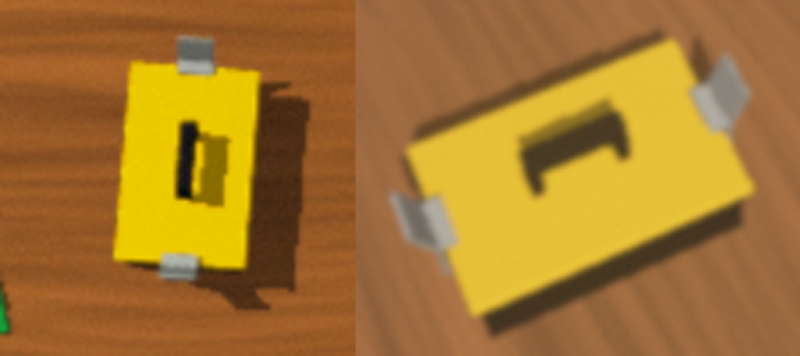

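The yellow-lidded case is at top (243,155) / scene (243,270). The look-alikes are the grey-lidded case (top 343,190), the purple plate (388,130) and the pink trays (181,260). Only the first has a yellow plate with a black bar handle and steel clips at both ends, and the crop confirms it. Next I'll refine its position from the wrist camera above it.

```bash
cat >> h.py <<'E'
def R(yaw):
    c,s=np.cos(yaw),np.sin(yaw);ex=np.array([c,s,0]);ey=np.array([-s,c,0]);ez=np.array([0,0,1.])
    return np.column_stack([-ey,-ez,ex])
LID=np.array([.5793,.0285]);YAW=np.radians(-4.95);MAT=np.array([.5285,.2947])
def L(x,y,z,lid=None,yaw=None):
    lid=LID if lid is None else lid; yaw=YAW if yaw is None else yaw
    c,s=np.cos(yaw),np.sin(yaw);return [lid[0]+c*x-s*y,lid[1]+s*x+c*y,z]
E
python3 - <<'E'
from h import *
print(ctrl.ik(L(0,0,.3),R(YAW)),ctrl.ik(L(110,0,.068),R(YAW)) if 0 else ctrl.ik(L(.112,0,.068),R(YAW)),ctrl.ik(L(-.112,0,.068),R(YAW)))
ctrl.goto(L(-.03,0,.30),R(YAW))
ctrl.command_gripper(0.0)
p=ctrl.camera_params("wrist");T=wristpose(p);im=ctrl.read_camera("wrist")
cv2.imwrite("pics/w1.png",im)
k,r=rect(im,*YL,p,.058,T);print(r,cv2.boundingRect(k),ctrl.current_t(),ctrl.current_tool_pos(),ctrl.current_contact_force())
E
```

```text
[-3.08151272e+00  1.96226071e+01  7.38669991e+01 -2.54444375e-14
  8.65103938e+01  9.18684873e+01] [-3.38531358e+00  4.03819851e+01  7.39000007e+01 -2.54444375e-14
  6.57180142e+01  9.15646864e+01] [-2.63177391e+00  2.60767220e+01  1.06526243e+02 -2.54444375e-14
  4.73970346e+01  9.23182261e+01]
((576.9669189453125, 28.33188247680664), (110.07746887207031, 169.05532836914062), 85.03971862792969) (242, 98, 77, 115) 3.95 [0.5494357  0.03109536 0.30001358] [-1.22742792  0.47401468  0.10402644]
```

View pics/w1.png

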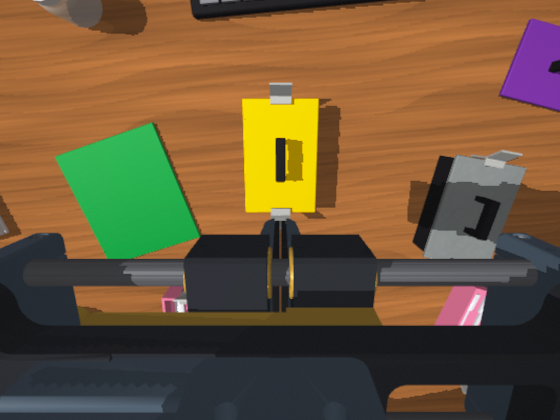

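The wrist view shows the lid at about (280,155), with clips at (281,92) and (281,213). It agrees with the other views to about 2 mm. Next I'll push the far clip with shut fingers.

```bash
sed -i 's/LID=np.array.*;YAW/LID=np.array([.5782,.0285]);YAW/' h.py
python3 - <<'E'
from h import *
ctrl.goto(L(.058,0,.14),R(YAW))
print("down",ctrl.move_l(L(.058,0,.069),vel=.08,contact_N=5),ctrl.current_tool_pos(),ctrl.current_contact_force())
if ctrl.current_tool_pos()[2]<.071:
    for x in(.07,.08,.09,.10,.11,.118):
        h=ctrl.move_l(L(x,0,.069),vel=.05,contact_N=15);print(x,h,ctrl.current_contact_force())
        if h:break
    print(ctrl.current_t())
    p=ctrl.camera_params("wrist");T=wristpose(p);im=ctrl.read_camera("wrist");cv2.imwrite("pics/w2.png",im)
    cv2.imwrite("pics/s2.png",ctrl.read_camera("scene"))
E
```

```text
down False [0.63636564 0.02345826 0.06949619] [-0.26859984  0.69632212  0.30247653]
0.07 False [ 0.18293415  0.10073494 -1.64155212]
0.08 False [0.09313791 0.05196225 0.42032662]
0.09 False [ 0.20309136 -0.1262706  -1.45520967]
0.1 False [-0.74958706  0.07111808 -0.0184937 ]
0.11 False [ 0.32811257  0.18198117 -0.30131914]
0.118 False [-1.39261534  0.59442545  0.28571627]
7.8417
```

View pics/w2.png

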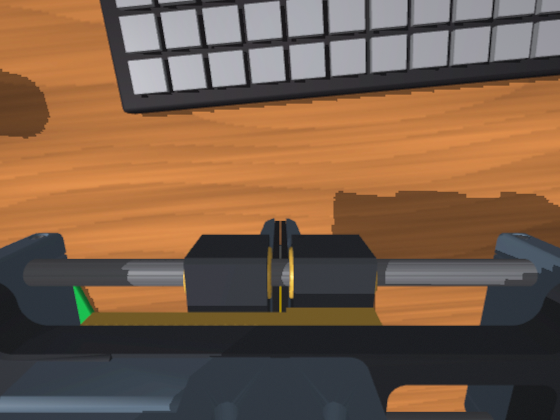

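View pics/s2.png

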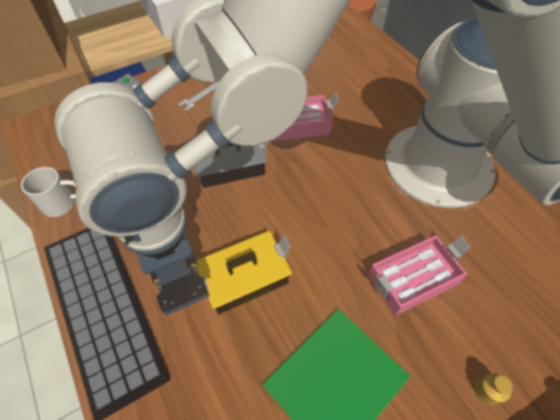

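The finger reached x=118 mm with little force, and the hand hides the far clip in both views. I'll rise and look before doing the near one.

Run:
```python
from h import *
ctrl.move_l(L(.105,0,.069),vel=.1)
ctrl.move_l(L(.08,0,.14),vel=.15)
ctrl.goto(L(-.058,0,.14),R(YAW))
im=ctrl.read_camera("wrist");cv2.imwrite("pics/w3.png",im)
b=ctrl.read_camera("scene");cv2.imwrite("pics/s3.png",cv2.resize(b[180:340,120:330],(788,600),interpolation=cv2.INTER_CUBIC));print(ctrl.current_t())
```

```text
9.5833
```

View pics/w3.png

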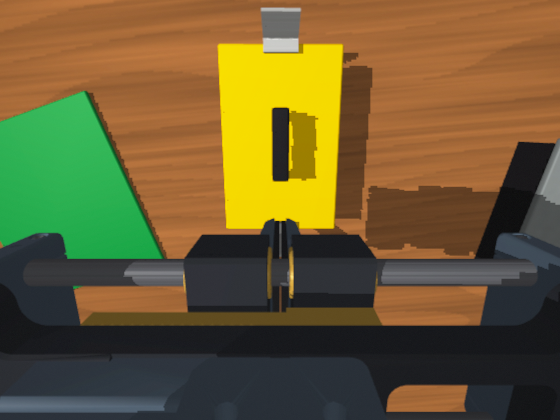

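View pics/s3.png

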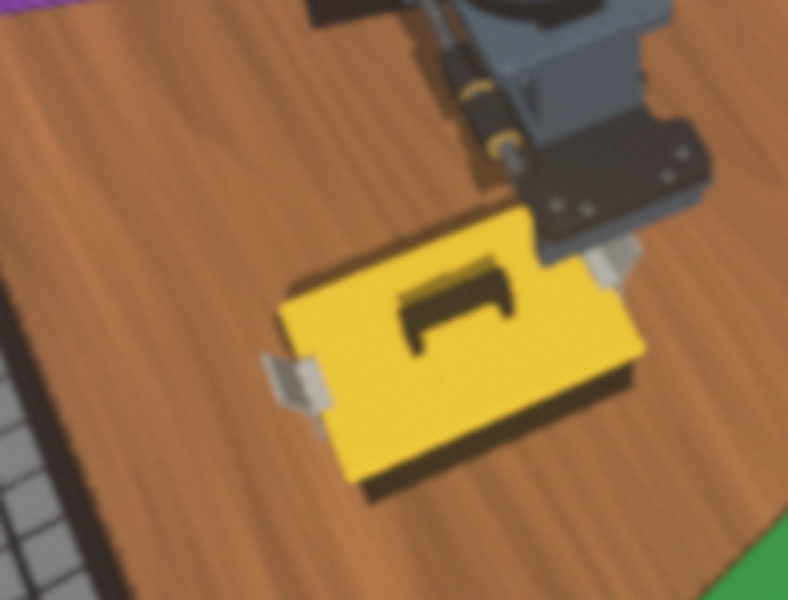

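The far clip at (280,28) is still shut; it probably sprang back short of the 0.45 rad snap point. I'll repeat the push, going further out and then downward once clear of the lid.

Run:
```python
from h import *
print(ctrl.current_grip_width())
ctrl.goto(L(.06,0,.12),R(YAW))
print(ctrl.move_l(L(.06,0,.067),vel=.1,contact_N=5),ctrl.current_tool_pos())
c=lambda:np.round(ctrl.current_contact_force(),1)
for x,z in((.085,.067),(.095,.067),(.105,.067),(.115,.067),(.125,.067),(.14,.06),(.15,.055)):
    h=ctrl.move_l(L(x,0,z),vel=.07,contact_N=20);print(x,h,c())
    if x==.105:
        b=ctrl.read_camera("scene")
        cv2.imwrite("pics/s4.png",cv2.resize(b[200:340,120:310],(798,588),interpolation=cv2.INTER_CUBIC))
    if h:break
ctrl.move_l(L(.15,0,.11),vel=.12)
ctrl.goto(L(.0,0,.14),R(YAW))
cv2.imwrite("pics/w4.png",ctrl.read_camera("wrist"));print(ctrl.current_t())
```

```text
0.0018082023300729924
False [0.6381834  0.02333304 0.06752693]
0.085 False [-0.7 -0.1 -0.3]
0.095 False [ 0.8 -0.8 -0. ]
0.105 False [ 0.1 -0.4 -0.3]
0.115 False [-0.5 -0.  -0.3]
0.125 False [ 0.2 -0.2 -0.7]
0.14 False [ 0.3  0.1 -0.1]
0.15 False [0.6 0.9 0.1]
14.55
```

View pics/s4.png

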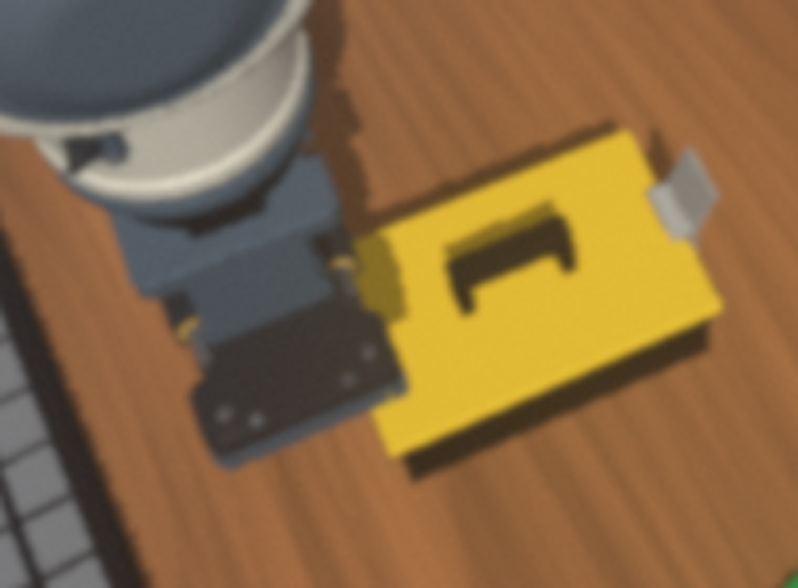

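View pics/w4.png

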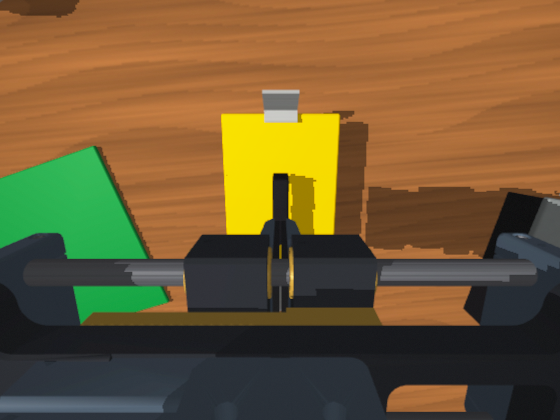

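No contact force appeared, and the clip looks unchanged. I'll check the geometry by projecting the described clip, shut and open, into w4.

Run:
```python
from h import *
p=ctrl.camera_params("wrist");T=wristpose(p)
def proj(P):
    c=np.linalg.inv(T)@np.r_[P,1];return np.round([p["cx"]+p["fx"]*c[0]/-c[2],p["cy"]-p["fy"]*c[1]/-c[2]],1)
for n,P in dict(edge=(.085,0,.058),tabbase=(.087,0,.063),tabtipR=(.099,-.015,.088),tabtipL=(.099,.015,.088),open=(.142,.015,.035),handle=(.03,0,.094),plateL=(.085,.055,.058)).items(): print(n,proj(L(*P)))
a=0.0
for a in(0,.1,.2,.3,.45,.7,1.0,1.3):
    def rot(x,z):
        x-=.08;z-=.026;return (.08+x*np.cos(a)+z*np.sin(a),.026-x*np.sin(a)+z*np.cos(a))
    t=rot(.099,.088);b=rot(.087,.063);print(a,np.round(t,3),np.round(b,3),proj(L(t[0],0.015,t[1])),proj(L(b[0],.015,b[1])))
b=cv2.imread("pics/w4.png")[70:140,215:345];cv2.imwrite("pics/w4c.png",cv2.resize(b,(780,420),interpolation=cv2.INTER_CUBIC))
b=cv2.imread("pics/w1.png")[75:125,235:325];cv2.imwrite("pics/w1c.png",cv2.resize(b,(720,400),interpolation=cv2.INTER_CUBIC))
```

```text
edge [279.6 112.1]
tabbase [279.6 109.5]
tabtipR [298.3  91.7]
tabtipL [260.8  91.7]
open [263.7  49.9]
handle [279.6 178.4]
plateL [219.4 112.1]
0 [0.099 0.088] [0.087 0.063] [260.8  91.7] [262.9 109.5]
0.1 [0.105 0.086] [0.091 0.062] [260.9  84. ] [262.9 105.2]
0.2 [0.111 0.083] [0.094 0.061] [261.   76.7] [262.9 101.2]
0.3 [0.116 0.08 ] [0.098 0.059] [261.2  70.1] [262.9  97.3]
0.45 [0.124 0.074] [0.102 0.056] [261.5  61.5] [263.   92.1]
0.7 [0.134 0.061] [0.109 0.05 ] [262.2  51.6] [263.3  85. ]
1.0 [0.142 0.044] [0.115 0.04 ] [263.2  46.9] [263.8  80. ]
1.3 [0.145 0.024] [0.118 0.029] [264.3  49.6] [264.4  79. ]
```

View pics/w4c.png

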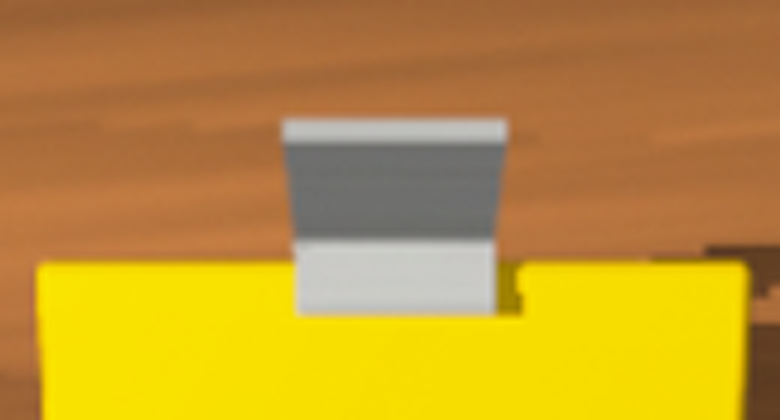

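View pics/w1c.png

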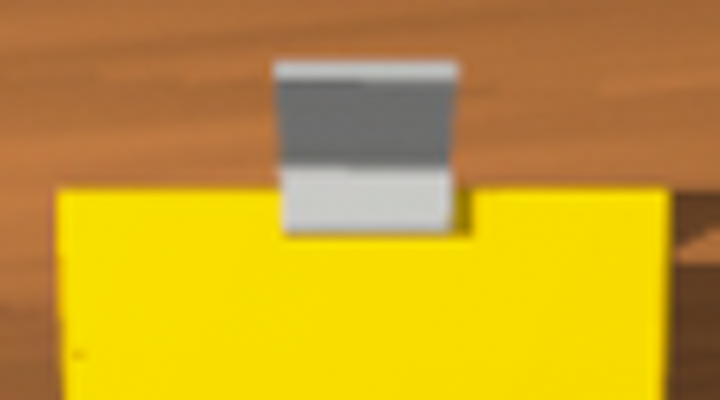

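Run:
```python
import cv2
b=cv2.imread("pics/s2.png")[225:325,130:260];cv2.imwrite("pics/s2c.png",cv2.resize(b,(780,600),interpolation=cv2.INTER_CUBIC))
b=cv2.imread("pics/w2.png")[170:330,180:380];cv2.imwrite("pics/w2c.png",cv2.resize(b,(750,600),interpolation=cv2.INTER_CUBIC))
```

```text
(no output)
```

View pics/s2c.png

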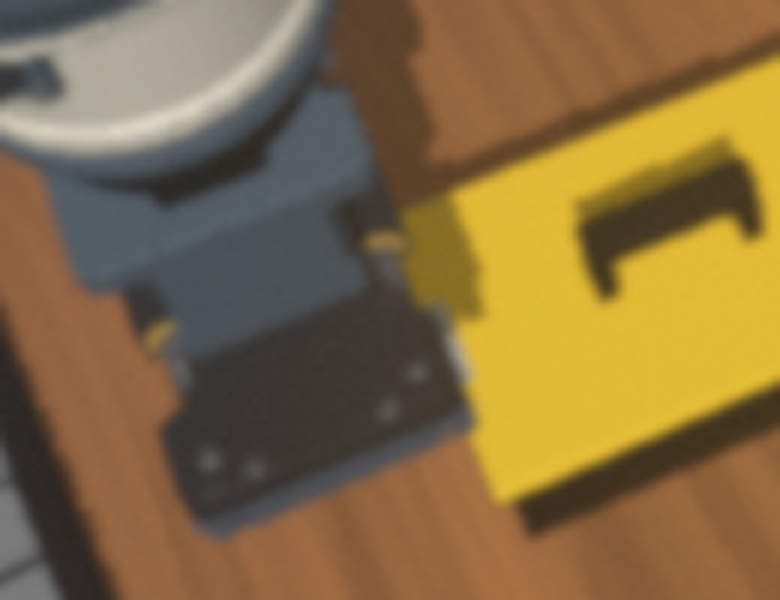

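View pics/w2c.png

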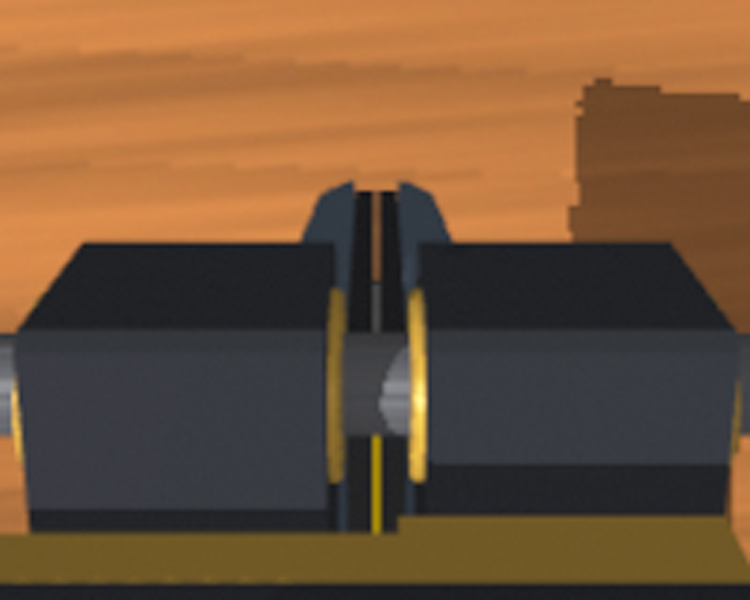

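At x=118 mm (s2c) the hook was still on the lid edge. The fingers passed over the tab, so the tips may be higher than the reported TCP. I'll touch down on the plate lightly to measure that.

Run:
```python
from h import *
ctrl.goto(L(.055,0,.12),R(YAW))
ctrl.move_l(L(.055,0,.07),vel=.12)
print(ctrl.current_contact_force())
h=ctrl.move_l(L(.055,0,.03),vel=.03,contact_N=4)
print(h,ctrl.current_tool_pos(),ctrl.current_contact_force(),ctrl.current_t())
cv2.imwrite("pics/w5.png",ctrl.read_camera("wrist"))
```

```text
[ 0.22659676  0.215027   -0.16839373]
True [0.63284884 0.02374967 0.03326753] [-2.36489372 -0.01299402 11.05357364] 16.575
```

View pics/w5.png

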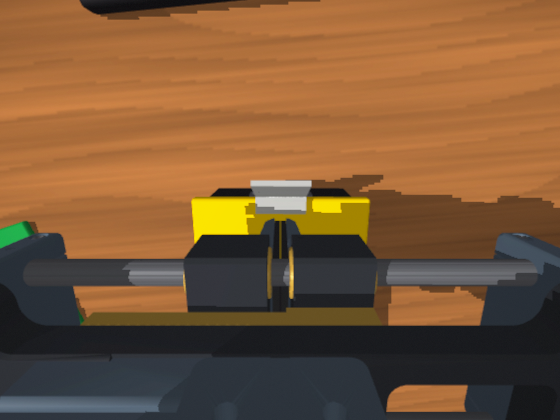

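The contact came at TCP z=0.033, while the plate top is 0.058. So the real tips are about 25 mm short of the reported TCP, and I'll correct all heights by that.

```bash
echo 'D=.0247' >> h.py
python3 - <<'E'
from h import *
c=lambda:np.round(ctrl.current_contact_force(),1)
ctrl.move_l(L(.055,0,.069-D),vel=.05);print(c(),ctrl.current_tool_pos())
for x in(.07,.08,.09,.10,.112,.12):
    h=ctrl.move_l(L(x,0,.069-D),vel=.05,contact_N=15);print(x,h,c())
    if h:break
ctrl.move_l(L(.11,0,.14-D),vel=.15)
ctrl.goto(L(-.0,0,.15),R(YAW))
im=ctrl.read_camera("wrist");cv2.imwrite("pics/w6.png",im);print(ctrl.current_t())
E
```

```text
[-0.6 -0.7 -0.6] [0.63326032 0.02373374 0.04465403]
0.07 False [ 0.4  0.2 -0.1]
0.08 False [-2.  -0.   1.2]
0.09 False [-0.5  0.5  1. ]
0.1 False [-0.5  0.3  0.2]
0.112 False [-0.2  0.3  0.6]
0.12 False [-0.8 -0.1  0.5]
20.4167
```

View pics/w6.png

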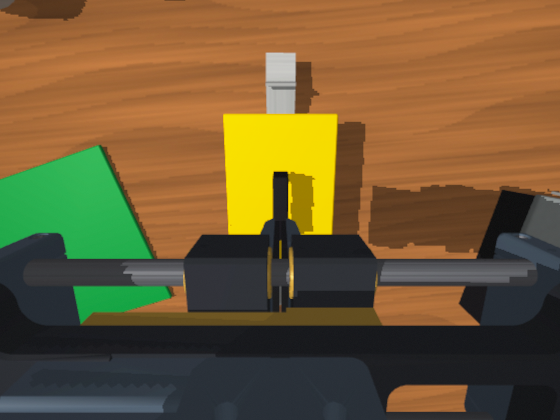

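The far clip is now lying flat (rows 53–113, col 281), fully open. Next is the near clip.

Run:
```python
from h import *
c=lambda:np.round(ctrl.current_contact_force(),1)
ctrl.goto(L(-.057,0,.12-D),R(YAW))
h=ctrl.move_l(L(-.057,0,.069-D),vel=.08,contact_N=5);print(h,c())
if not h:
  for x in(-.075,-.09,-.105,-.12):
    h=ctrl.move_l(L(x,0,.069-D),vel=.05,contact_N=15);print(x,h,c())
    if h:break
ctrl.move_l(L(-.11,0,.14-D),vel=.15)
ctrl.goto(L(-.14,0,.20),R(YAW))
p=ctrl.camera_params("wrist");T=wristpose(p)
im=ctrl.read_camera("wrist");cv2.imwrite("pics/w7.png",im);print(ctrl.current_t())
k,r=rect(im,*YL,p,.058,T);print(r)
```

```text
False [0.4 0.3 0.1]
-0.075 False [3.  0.4 3. ]
-0.09 False [ 0.5 -0.3  1.4]
-0.105 False [1.  0.9 0.2]
-0.12 False [-0.1  0.   0.2]
24.6
((563.3203125, 29.452816009521484), (109.64478302001953, 142.41854858398438), 84.9838638305664)
```

View pics/w7.png

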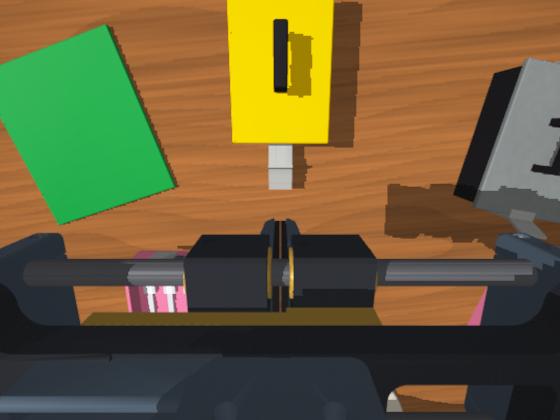

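The near clip is flat too (rows 145–188, col 281) and the lid hasn't moved. Now I'll grasp the handle.

Run:
```python
from h import *
c=lambda:np.round(ctrl.current_contact_force(),1)
ctrl.command_gripper(.6)
ctrl.goto(L(0,0,.15-D),R(YAW))
h=ctrl.move_l(L(0,0,.068-D),vel=.08,contact_N=6);print(h,c(),ctrl.current_tool_pos())
if not h:
    ctrl.command_gripper(0);print("w",ctrl.current_grip_width()*91,c())
    ctrl.move_l(L(0,0,.09-D),vel=.05);print("w",ctrl.current_grip_width()*91,c())
    ctrl.move_l(L(0,0,.18-D),vel=.12);print("w",ctrl.current_grip_width()*91,c())
cv2.imwrite("pics/w8.png",ctrl.read_camera("wrist"));print(ctrl.current_t())
b=ctrl.read_camera("scene");cv2.imwrite("pics/s8.png",b)
```

```text
False [-0.6  0.2  0. ] [0.57854573 0.02847484 0.04375682]
w 13.802956296642119 [ 0.6 -1.2  0.9]
w 13.73150077337055 [-0.4 -0.8 -2.8]
w 13.692589102407444 [ 0.4  0.2 -3.1]
29.625
```

View pics/w8.png

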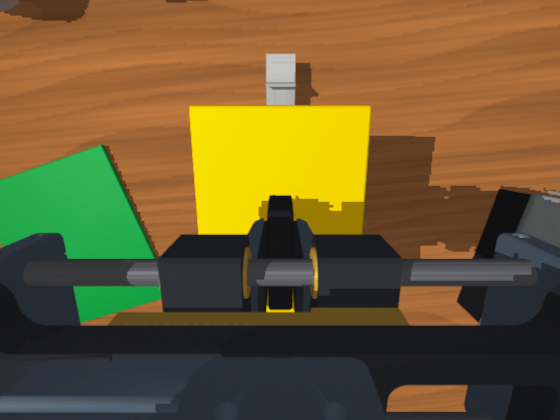

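View pics/s8.png

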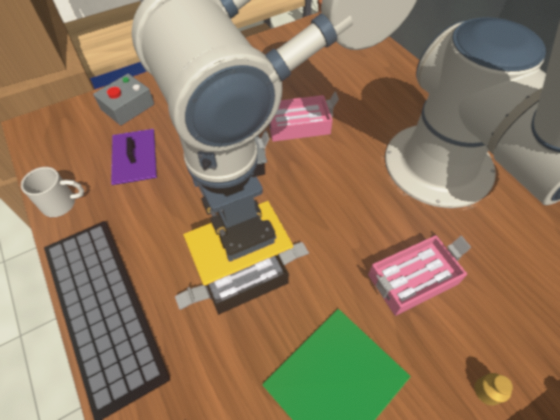

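The lid is held level (w8, rows 105+), with both clips still open. I'll check the x offset in the hand from the far plate edge, then place it on the mat.

Run:
```python
from h import *
p=ctrl.camera_params("wrist");T=wristpose(p);tp=np.array(ctrl.current_tool_pos())
zt=tp[2]+.0002+.014
q=[onz(p,uv,zt,T) for uv in((190.5,106),(369.5,106))]
m=(q[0]+q[1])/2-tp;ex=np.array([np.cos(YAW),np.sin(YAW),0]);ey=np.array([-np.sin(YAW),np.cos(YAW),0])
dx,dy=m@ex-.085,m@ey;print("offset lid in hand",dx,dy,np.linalg.norm(q[0]-q[1]))
dx=np.clip(dx,-.004,.004);dy=np.clip(dy,-.003,.003)
Y=np.radians(13.05);tgt=lambda z:L(-dx,-dy,z,MAT,Y)
c=lambda:np.round(ctrl.current_contact_force(),1)
ctrl.goto(tgt(.12),R(Y));print(c())
ctrl.move_l(tgt(.016),vel=.12)
h=ctrl.move_l(tgt(.0025),vel=.015,contact_N=3);print(h,ctrl.current_tool_pos(),c(),ctrl.current_t())
cv2.imwrite("pics/s9.png",ctrl.read_camera("scene"))
```

```text
offset lid in hand -0.002045628562933041 -0.0003009712506346819 0.10618240098293646
[ 1.1 -0.4 -3. ]
True [0.53036776 0.29542478 0.00522025] [-1.5  1.7  6.6] 32.4417
```

View pics/s9.png

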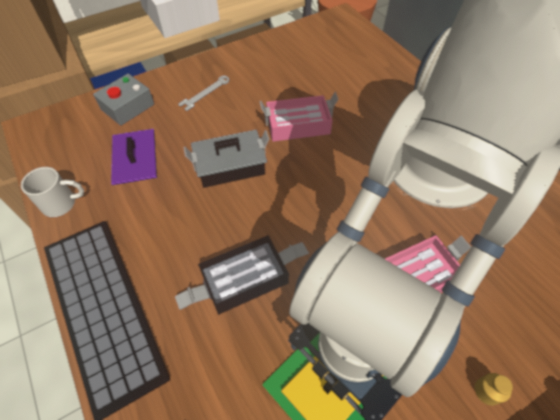

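Contact came at the expected height. Release by opening partly, rise, move away and look.

Run:
```python
from h import *
t=np.array(ctrl.current_tool_pos())
ctrl.command_gripper(.5)
ctrl.move_l([t[0],t[1],t[2]+.12],vel=.1)
ctrl.goto(L(-.05,-.05,.28),R(YAW))
for n in("scene","top"):
    im=ctrl.read_camera(n);cv2.imwrite(f"pics/{n}10.png",im);p=ctrl.camera_params(n)
    k,r=rect(im,*YL,p,.020);print(n,r)
cv2.imwrite("pics/w10.png",ctrl.read_camera("wrist"))
print(ctrl.current_t(),ctrl.current_contact_force(),ctrl.current_grip_width())
```

```text
scene ((532.705810546875, 294.71282958984375), (170.40963745117188, 111.00383758544922), 13.001727104187012)
top ((530.1754150390625, 293.0396728515625), (171.0172576904297, 110.80536651611328), 13.035304069519043)
35.9667 [ 0.53253263  0.91156133 -0.24428126] 0.49971544280858105
```

View pics/scene10.png

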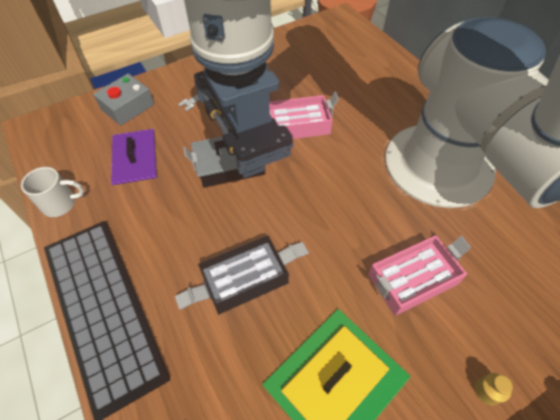

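View pics/w10.png

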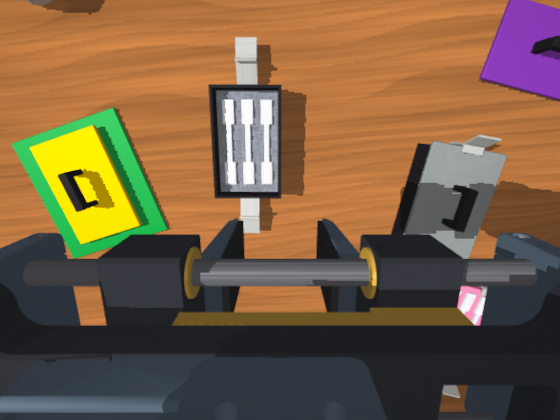

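The lid lies flat and centred on the mat to within about 3 mm in both views (wrist 85,185), with its handle up. Both clips are flat open (wrist 246,60 and 250,215). The robot is touching nothing.

Run:
```python
from bench import ctrl
print(ctrl.sign_off(),ctrl.current_t())
```

```text
the job is handed in; nothing more can be done
the job is handed in; nothing more can be done
```

I opened the yellow-lidded case and handed the job in at about 36 s, of the 56 s allowed. I flipped the far clip, then the near one, with shut fingers while the lid stayed in place. Then I lifted the lid by its handle, set it on the green mat and released it.

**Last checks:**
- **Lid:** it lies flat, handle up, about 2 to 4 mm from the mat's centre in the scene and top views, and turned to match the mat.
- **Clips:** both are fully open in the final wrist and scene pictures.
- **Robot:** it was clear of everything, with less than about 1 N on the tool.

**What went wrong on the way:**
- **Missed pushes:** my first two pushes at the far clip passed above it without touching, because the real fingertips are about 25 mm short of the reported TCP.
- **Touch on the lid:** I measured that offset by pressing lightly on the lid (a reading of about 11 N) and corrected every later height by it.
- **View disagreement:** camera estimates of the lid's position differed by 2 to 3 mm, mostly in x.

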